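Lock the insole template plate onto the keyhole stud of the marking stand

ROBOT

A 6-joint arm with a two-finger parallel gripper is mounted at the origin on the work surface. World frame = base frame: x ahead of the robot, y to its left, z up, the work surface at z = 0. Lengths are in m, angles in degrees, forces in N, time in s.
With the tool pointing down it reaches from about 0.4 to 0.825 m from the base axis. Payload 7 kg.
Tool frame: the origin (TCP) lies midway between the tips of the shut fingers; the grasp point (between the pads) lies 19 mm behind it (ctrl.hold_point_z is the distance from the TCP to the grasp point, in m); z points along the fingers, y is the line along which they close (so a half turn about z gives the same grasp; the last joint's range is limited). The gripper opens to 88 mm and grips with 3 to 60 N. Pads are 19 mm wide; open, the fingers measure 130 mm over their backs; the gripper's body (78 mm by 193 mm) begins 47 mm behind the grasp point.
Start: joints at [-59.639, 20.546, 0.682, 0, -70.136, -16.507], TCP at [0.162, -0.655, 0.227] pointing down, gripper open.
Joint ranges: [-176.03, 176.03], [-82.01, 121.73], [-58.28, 71.71], [-173.87, 95.51], [-174.79, -0.11], [-173.66, 173.66]. Speed limits (degrees/s): [136.94, 136.94, 172.46, 180, 180, 180].

INTERFACE

Orientations are given as [roll, pitch, yaw] about the fixed x, y, z axes, in that order (R = Rz(yaw) Ry(pitch) Rx(roll)).
In Python, from plant import ctrl gives the robot as it stands.
- The arm moves only by the tool apply_moves, never from a script. Its argument "deltas" is a list of rows, each an object with "fingers": the finger opening in mm, from 0 to 87.6; "delta_pos": the shift along the tool's x, y, z in mm, a list of three; "angular": the turn, a rotation vector about the tool's x, y, z in degrees, a list of three. A call has 1 to 10 rows; each row is the pose to reach, as a shift and turn from the pose commanded when the call began, along the tool's axes at that moment; what a row does not reach only later rows make up. A row lasts 1/10 s, in which the tool goes at most 50 mm and 8.59 degrees, less where a joint would pass 70% of its speed; a pose out of reach is approached as far as the arm can. A call with a gripper value outside its range is refused whole. The fingers move at their own pace and stop on an object; the grip force is fixed at half the most. Time passes only in rows, so rows that repeat a pose let the fingers close. It gives the time, the measured TCP pose, the force, the opening and the grip force at its end, in the units of the state.
- ctrl.get_obs(): the state, without advancing time (a new reading comes with each control period).
- ctrl.snapshot(name): name is "scene" or "top" or "wrist"; returns the picture (384x512x3 uint8, red, green, blue); there is no depth.
- ctrl.camera_params(name): a dict with "fx", "fy", "cx", "cy" (pixels), "dist_coeffs" ([k1, k2, p1, p2, k3] as OpenCV has them; the pictures are not rectified), "cam_to_world" (4x4, takes a point from camera to world coordinates); the wrist camera has in their place "mount" (4x4, takes a point from camera to tool coordinates, whose origin is the TCP and whose axes are the flange's). Camera axes: x right, y up, looking along -z (the intrinsics and any distortion apply to the point x, -y, -z); pixel columns grow to the right and rows downward; lengths in m; the calibration is good to about 2 mm. A picture is of the moment at which its call begins: read the wrist's pose just before it. camera_params takes no time and is no camera call.
- ctrl.close_job(): hands the job in; it is judged then, once.
The state is a dict: "clock": time; "joint_pos": joint angles; "qvel": joint speeds; "tau": joint torques, N m; "tool_pos": TCP position; "orientation": TCP orientation; "force": force on the tool from outside, world axes, zero at the start; "moment": the same for the moment, N m; "opening": finger opening in m; "gripper_force": force on a finger pad.
Only numpy, scipy, OpenCV 4.12 (cv2) and the standard library are available. Lean on these libraries where they do the work, as an engineer would, in place of code of your own. Each camera call takes 0.05 s, during which the arm holds its last target. There are 200 camera calls.

TASK

The blue insole template plate has been left lying on the upper shelf of the sloped marking stand. Slide it down by its yellow finger frame until the large end of its keyhole drops over the stud head, press it down against the spring pads and push it down the slope until it is fully home and locked under the head, then let go and leave the other things on the bench where they stand.

Things in the scene. Friction and masses are not known exactly. Their poses are not given: they have to be found in the camera images.
- stand: Sloped grey marking stand fixed to the bench; board 250 x 150 mm, tilted 15 degrees. Origin: on the board's face, mid-width, at the cross slot that holds the stud. x points up the slope (away from the robot at yaw 0), y across to the left, z square out of the board. Board from x = -85 to 165 mm. Aluminium side rails 29 mm high, inner faces at y = -61 and 61 mm.
- stud_slot (a point): Middle of the cross slot, same point and axes as the stand's origin. The brass stud stands at x = 0 but is clamped anywhere from y = -7 to 7 mm: not measured, find it by touch or sight. Neck 12 mm thick. Head 26 mm across, underside 10 mm and top 18 mm above the board, its top edge bevelled to 20 mm across.
- shelf_edge (a point): Top of the lower edge of the wooden shelf, mid-width (stand x = 118 mm, 18 mm above the board, level with the head's top). The shelf reaches from there to the board's upper end. At the start the plate lies flat on the shelf and the stud head, 12 to 30 mm too far up the slope to drop over it, up to 7 mm off the middle and 3 degrees askew.
- plate: Loose blue template plate, 0.32 kg (+-25 %), 142 mm long (x), 100 wide (y), 8 thick. Origin on its underside, on the centre line; axes as the stand's (x up the slope). It runs from x = -62 to 80 mm. On the stand it reads x = 30 mm, z = 6 mm when dropped over the head onto the pads, and x = -6 mm, z = 2 mm when locked fully home (neck at the slot's end).
- keyhole (a point): Centre of the keyhole's large end on the plate's underside (plate x = -30 mm). The large end is 31 mm across and goes right through; from it a slot 16 mm wide runs up the slope, ending at plate x = 12 mm.
- frame (a point): Centre of the yellow finger frame, on the plate's top face (plate x = 50 mm, 8 mm above the underside), axes as the plate's. Walls 6 mm thick, 14 mm high; inner space 40 mm (x) by 48 mm (y), open at the top: closed fingertips fit inside to press on the face and push the walls; spread against the two side walls from within they brace the plate so that it does not swing.
- pads (a joint): Two black rubber strips beside the stud, moving together on a spring square to the board: 0 = up (top 6 mm above the board), 0.006 = fully down. They give from 5.5 N and are fully down at 11.5 N (the plate's weight helps). Pressed less than 4 mm, the plate cannot pass under the head. With the plate locked they stay down near 0.004 untouched.
- bowl_blue2: Loose blue plaster bowl, 120 mm across, 65 mm high: leave it alone. Origin under its centre.
- bottle: Loose white bottle, 66 mm across, 170 mm high: leave it alone. Origin under its centre.
- tape: Loose roll of tape lying flat, 90 mm across, 30 mm high: leave it alone. Origin under its centre.
- cup: Loose grey cup, 76 mm across, 90 mm high: leave it alone. Origin under its centre.
- spatula: Loose spatula, 200 mm long: leave it alone.
- brush: Loose brush, 200 mm long: leave it alone.
Things that resemble listed ones, but are neither listed nor needed, are in the scene too. Several things have the shape of the plate; the one meant has the colours described above.

How it is judged (in metres and radians):
On the way:
1. the plate has dropped over the stud head and lies flat on the spring pads (z of plate in the frame of stand below 0.0085 m and x of plate in the frame of stand between -0.015 and 0.04 m and angle between the z axis of plate and the z axis of stand, either way round below 0.05 rad), for 0.1 s.
At the end, for the whole second after the job is handed in: The plate lies flat on the board (within 3 degrees), locked under the stud head: the spring pads held at least 2.5 mm down, its underside less than 4.5 mm above the board, slid home to within 6 mm of the slot's end, at rest and untouched (value of joint pads above 0.0025 m and x of plate in the frame of stand between -0.012 and 0 m and z of plate in the frame of stand below 0.0045 m and angle between the z axis of plate and the z axis of stand, either way round below 0.06 rad and linear speed of plate below 0.01 m/s).
It fails at once if a bystander on the bench is moved by more than 30 mm (distance of any of bowl_blue2, bottle, tape, cup, spatula, brush from where it was at the start of the episode above 0.03 m).
It also fails if it takes over 64 s, if anything falls off the work surface, if the arm or the gripper's body presses on something with over 40 N, if the wrist force passes 120 N, or if a joint passes its speed limit or range.

## Working session

There is one attempt and no reset: what is moved stays moved. The work goes in short steps, Python scripts to look and compute and a tool call to move; the robot and the scene stay as the last step left them, time stands still between calls to the robot, and variables do not carry over. Pictures are saved under pics/ and viewed, at most 10 in all, crops included, and the job is handed in when it is done.

Besides the shell and the picture viewer there is one more tool, called after "Emit:" as name(argument=value, ...) on one line, values as JSON. apply_moves: Moves the arm, as the interface text tells. Its arguments: {"type":"object","properties":{"deltas":{"type":"array"}},"required":["deltas"]}

```bash
mkdir -p pics; ls
python3 - <<'E'
from plant import ctrl
import cv2,numpy as np
o=ctrl.get_obs();print(o)
ims=[]
for n in("scene","top","wrist"):
    im=ctrl.snapshot(n);cv2.imwrite(f"pics/{n}0.png",im[:,:,::-1]);p=ctrl.camera_params(n);print(n,p)
    ims.append(im)
s=np.hstack([ims[0],ims[1]]);cv2.imwrite("pics/both0.png",cv2.resize(s[:,:,::-1],(800,300)))
E
```

```text
pics
{'clock': 0.0, 'joint_pos': array([-5.96396011e+01,  2.05914457e+01,  6.33109159e-01, -2.12558081e-02,
       -7.01374781e+01, -1.65063576e+01]), 'qvel': array([ 0.00141713, -0.08160723,  0.02720627,  0.03547063, -0.00700318,
        0.13044051]), 'tau': array([ 5.82205957e-04, -5.82716095e+01,  2.93052542e+01,  6.99717119e+00,
        6.86562998e-03, -1.21841044e-04]), 'tool_pos': array([ 0.16147504, -0.65487614,  0.22561397]), 'orientation': array([ 1.79902456e+02, -8.06754594e-03, -1.66153190e+02]), 'force': array([ 0.39227422, -0.4610319 ,  0.08797717]), 'moment': array([-0.07436226, -0.01709938,  0.04691809]), 'gripper_force': 0.0, 'opening': 0.08772100896413147}
scene {'fx': 438.07210690831954, 'fy': 438.07210690831954, 'cx': 256.9217109392695, 'cy': 184.26636711089034, 'dist_coeffs': array([0.03419342, 0.        , 0.        , 0.        , 0.        ]), 'cam_to_world': array([[ 0.63859326, -0.56641653,  0.52093278,  1.18288125],
       [ 0.76942268,  0.48199869, -0.41912529, -0.49785455],
       [-0.01368942,  0.66846808,  0.74361484,  0.96977765],
       [ 0.        ,  0. 
[... 442 characters left out ...]
-03,  5.10122208e-02,  9.98695007e-01,
         1.63780248e+00],
       [ 0.00000000e+00,  0.00000000e+00,  0.00000000e+00,
         1.00000000e+00]])}
wrist {'fx': 330.8212229750106, 'fy': 330.8212229750106, 'cx': 255.84537904718192, 'cy': 188.65992344816058, 'dist_coeffs': array([-0.02920841,  0.        ,  0.        ,  0.        ,  0.        ]), 'mount': array([[ 7.61630677e-04,  9.54672607e-01,  2.97656905e-01,
         8.21722794e-02],
       [ 9.99999479e-01, -9.29213173e-04,  4.21505700e-04,
         5.75128300e-04],
       [ 6.78986663e-04,  2.97656429e-01, -9.54672818e-01,
        -1.59982684e-01],
       [ 0.00000000e+00,  0.00000000e+00,  0.00000000e+00,
         1.00000000e+00]])}
```

View pics/top0.png

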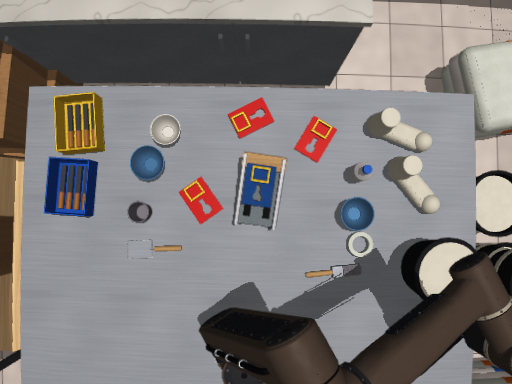

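View pics/scene0.png

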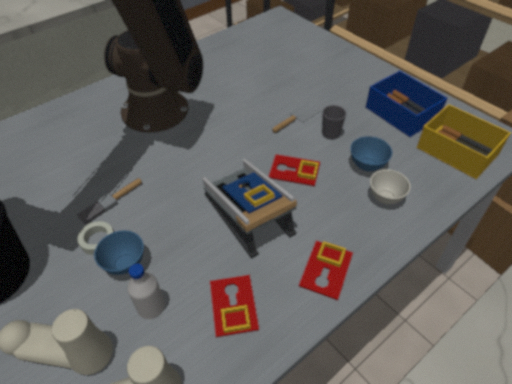

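Top view: the red plates with yellow frames at (251,118), (316,139) and (201,200) could be confused with the target. The only blue one is on the stand at (260,187), so I choose that and check it in one crop.

Run:
```python
import cv2,numpy as np
a=cv2.imread("pics/top0.png")[145:240,225:295];b=cv2.imread("pics/scene0.png")[155:260,195:305]
a=cv2.resize(a,None,fx=5.6,fy=5.6,interpolation=cv2.INTER_CUBIC);b=cv2.resize(b,None,fx=3.7,fy=3.7,interpolation=cv2.INTER_CUBIC)
h=max(a.shape[0],b.shape[0]);f=lambda i:cv2.copyMakeBorder(i,0,h-i.shape[0],0,0,cv2.BORDER_CONSTANT)
c=np.hstack([f(a),f(b)]);print(a.shape,b.shape,c.shape);cv2.imwrite("pics/c1.png",c)
```

```text
(532, 392, 3) (388, 407, 3) (532, 799, 3)
```

View pics/c1.png

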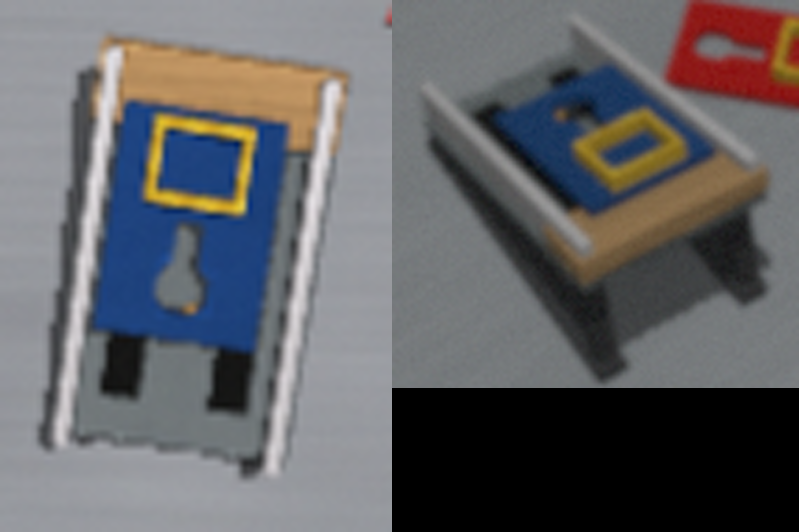

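The crop shows the blue plate with its yellow frame (top crop about (200,165)), the keyhole at (182,280) and brass visible at its lower rim (190,310). The rail ends are clear in both views, so I triangulate them.

```bash
cat > h.py <<'E'
import numpy as np,cv2
from plant import ctrl
from scipy.spatial.transform import Rotation as R
from scipy.optimize import least_squares
def ray(n,uv,obs=None):
    p=ctrl.camera_params(n);K=np.array([[p['fx'],0,p['cx']],[0,p['fy'],p['cy']],[0,0,1]])
    q=cv2.undistortPoints(np.array(uv,float).reshape(-1,1,2),K,p['dist_coeffs'])[:,0]
    d=np.c_[q[:,0],-q[:,1],-np.ones(len(q))]
    if n=='wrist':
        T=np.eye(4);T[:3,:3]=R.from_euler('xyz',obs['orientation'],degrees=True).as_matrix();T[:3,3]=obs['tool_pos'];T=T@p['mount']
    else:T=p['cam_to_world']
    return T[:3,3],d@T[:3,:3].T
def tri(o1,d1,o2,d2):
    out=[]
    for a,b in zip(d1,d2):
        s=np.linalg.lstsq(np.c_[a,-b],o2-o1,rcond=None)[0];P=o1+s[0]*a;Q=o2+s[1]*b;out.append(np.r_[(P+Q)/2,np.linalg.norm(P-Q)])
    return np.array(out)
def onplane(o,d,T,z):  # rays to stand-frame points at height z
    n=T[:3,2];p0=T[:3,3]+n*z
    P=o+d*(((p0-o)@n)/(d@n))[:,None]
    return (P-T[:3,3])@T[:3,:3]
E
cat > m.py <<'E'
from h import *
tc=lambda p:(np.array(p)+.5)/5.6-.5+[225,145]
sc=lambda p:(np.array(p)-[392,0]+.5)/3.7-.5+[195,155]
# LU, LL, RU, RL rail ends
t=tc([[112,47],[60,445],[330,85],[272,472]]);s=sc([[755,160],[575,20],[587,245],[428,90]])
P=tri(*ray('top',t),*ray('scene',s));print(P.round(4))
m=np.array([[.165,1,.029],[-.085,1,.029],[.165,-1,.029],[-.085,-1,.029]])
m[:,1]*=.064
def T(v):
    M=np.eye(4);M[:3,:3]=R.from_euler('xyz',[0,-15,v[3]],degrees=True).as_matrix();M[:3,3]=v[:3];return M
f=lambda v:((m@T(v)[:3,:3].T+v[:3])-P[:,:3]).ravel()
r=least_squares(f,[.5,0,.1,-8],x_scale=[.01,.01,.01,1]);print(r.x,(r.fun*1000).round(1))
T=T(r.x);np.save('T.npy',T)
a=tc([[125,102],[288,122],[92,333],[252,350],[200,165],[182,283],[190,310]])
print('plate UL UR LL LR',(onplane(*ray('top',a[:4]),T,.026)*1000).round(1))
print('frame',(onplane(*ray('top',a[4:5]),T,.040)*1000).round(1),'key',(onplane(*ray('top',a[5:6]),T,.026)*1000).round(1),'stud',(onplane(*ray('top',a[6:]),T,.018)*1000).round(1))
E
python3 m.py
```

```text
[[ 0.6871  0.0144  0.1292  0.0014]
 [ 0.4472  0.045   0.0612  0.0041]
 [ 0.6672 -0.1165  0.1258  0.0024]
 [ 0.4326 -0.0871  0.0601  0.0041]]
[ 0.5276472  -0.03213483  0.05571915 -7.25338306] [-0.7 -2.2 -2.8 -0.3 -2.3  0.6  3.   1.7  0.6 -1.9  2.8  1.6]
plate UL UR LL LR [[132.9  53.6  26. ]
 [135.1 -45.6  26. ]
 [-12.6  54.3  26. ]
 [ -8.6 -44.7  26. ]]
frame [[103.8   3.3  40. ]] key [[26.9  3.9 26. ]] stud [[ 8.8 -3.4 18. ]]
```

```bash
cat >> h.py <<'E'
T=np.load('T.npy') if __import__('os').path.exists('T.npy') else np.eye(4)
def goal(p,yaw=0,cmd=None):
    "delta from the (commanded or measured) pose to stand point p (mm), tool x down the slope, yaw about stand z"
    o=ctrl.get_obs();t,r=cmd or (o['tool_pos'],o['orientation'])
    A=R.from_euler('xyz',r,degrees=True)
    G=R.from_matrix(T[:3,:3])*R.from_euler('z',yaw,degrees=True)*R.from_matrix(np.diag([-1,1,-1.]))
    w=T[:3,:3]@(np.array(p)/1000)+T[:3,3]
    print('goal world',w.round(4),'dpos',(A.inv().apply(w-t)*1000).round(1),'rot',(A.inv()*G).as_rotvec(degrees=True).round(2))
def here():
    o=ctrl.get_obs();A=R.from_euler('xyz',o['orientation'],degrees=True)
    E=R.from_matrix(T[:3,:3]).inv()*A*R.from_matrix(np.diag([-1,1,-1.]))
    print('t',o['clock'],'stand tcp',((o['tool_pos']-T[:3,3])@T[:3,:3]*1000).round(1),'rot',E.as_rotvec(degrees=True).round(2),'F stand',(o['force']@T[:3,:3]).round(1),'open',o['opening'],o['gripper_force'])
E
python3 -c "
from h import *
goal([100,3,150],cmd=(np.array([.162,-.655,.227]),[180,0,-166.146]))"
```

```text
goal world [ 0.5853 -0.0365  0.2265] dpos [-5.591e+02  4.992e+02  5.000e-01] rot [  2.76 -14.83  20.99]
```

Emit:
apply_moves(deltas=[{"fingers": 0,"delta_pos": [-33,30,-4],"angular": [0,0,1]},{"fingers": 0,"delta_pos": [-66,60,-8],"angular": [0,0,2]},{"fingers": 0,"delta_pos": [-99,90,-12],"angular": [0,0,3]},{"fingers": 0,"delta_pos": [-132,120,-16],"angular": [0,-1,5]},{"fingers": 0,"delta_pos": [-165,150,-20],"angular": [0,-2,7]},{"fingers": 0,"delta_pos": [-198,180,-20],"angular": [0.5,-3,9]},{"fingers": 0,"delta_pos": [-231,210,-20],"angular": [1,-5,11]},{"fingers": 0,"delta_pos": [-264,240,-20],"angular": [1.5,-7,13]},{"fingers": 0,"delta_pos": [-297,270,-20],"angular": [2,-9,15]},{"fingers": 0,"delta_pos": [-330,300,-20],"angular": [2.5,-11,17]}])

```text
clock: 1.15
tool_pos: [0.4109, -0.2835, 0.2468]
orientation: [-179.2, 11.3, 176.8]
force: [0.9, 0.2, -0.1]
opening: 0.0129
gripper_force: 0.0
```

```bash
python3 -c "
from h import *
goal([100,3,150]);here();print(ctrl.get_obs()['joint_pos'])"
```

```text
goal world [ 0.5853 -0.0365  0.2265] dpos [-153.2  257.2   47.7] rot [ 0.1  -3.64  3.95]
t 1.15 stand tcp [ -31.8 -264.1  206.3] rot [0.1  3.64 3.95] F stand [ 0.8  0.3 -0.3] open 0.012872069459464671 0.0
[-12.9045807   -3.50479348 -26.05650483  -1.31076485 -56.14275902
 -79.77526   ]
```

Emit:
apply_moves(deltas=[{"fingers": 0,"delta_pos": [-22,37,5],"angular": [0,-0.5,0.5]},{"fingers": 0,"delta_pos": [-44,73,10],"angular": [0,-1,1]},{"fingers": 0,"delta_pos": [-66,110,16],"angular": [0,-1.5,1.6]},{"fingers": 0,"delta_pos": [-88,147,24],"angular": [0,-2,2.3]},{"fingers": 0,"delta_pos": [-110,184,33],"angular": [0.1,-2.6,3]},{"fingers": 0,"delta_pos": [-131,220,40],"angular": [0.1,-3.2,3.5]},{"fingers": 0,"delta_pos": [-153,257,47.5],"angular": [0.1,-3.6,4]},{"fingers": 0,"delta_pos": [-153,257,47.5],"angular": [0.1,-3.6,4]},{"fingers": 0,"delta_pos": [-153,257,47.5],"angular": [0.1,-3.6,4]}])

```text
clock: 2.05
tool_pos: [0.5838, -0.037, 0.2251]
orientation: [-179.9, 14.7, 172.9]
force: [0.2, 0.2, 0.1]
opening: 0.0004
gripper_force: 0.0
```

```bash
python3 -c "
from h import *
here();o=ctrl.get_obs();im=ctrl.snapshot('wrist');cv2.imwrite('pics/w1.png',cv2.resize(im[:,:,::-1],None,fx=1.5,fy=1.5))
cv2.imwrite('pics/w1r.png',im[:,:,::-1])
np.save('w1.npy',np.r_[o['tool_pos'],o['orientation']])"
```

```text
t 2.05 stand tcp [ 98.2   2.2 149.1] rot [-0.03  0.25  0.17] F stand [0.2 0.3 0. ] open 0.00043223871234050504 0.0
```

View pics/w1.png

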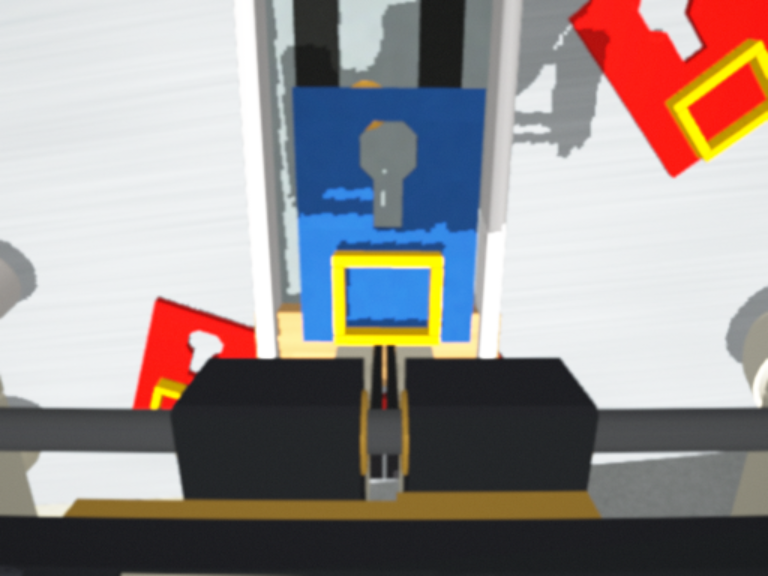

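Wrist view (1.5x): plate corners (294,88), (485,88), (302,341), (470,342); frame centre about (388,299); keyhole at (388,150). Brass shows just past the lower edge at (368,82) and in the keyhole at (373,125), so the stud is to the -y side of the keyhole.

Run:
```python
from h import *
v=np.load('w1.npy');o={'tool_pos':v[:3],'orientation':v[3:]}
S=lambda p,z:(onplane(*ray('wrist',(np.array(p,float)+.5)/1.5-.5,o),T,z/1000)*1000).round(1)
print('plate',S([[294,88],[485,88],[302,341],[470,342]],26))
print('frame',S([[333,253],[443,253],[441,345],[335,345]],40))
print('key L,R,top',S([[360,150],[417,150],[388,121]],26), 'slot',S([[388,227],[374,200],[404,200]],26))
print('rails in L,R',S([[251,60],[504,60],[268,250],[489,250]],29))
im=cv2.imread('pics/w1r.png');h=cv2.cvtColor(im,cv2.COLOR_BGR2HSV)
m=(cv2.inRange(h,(8,100,100),(24,255,255)));ys,xs=np.nonzero(m[45:95,220:290]);xs=xs+220;ys=ys+45
for y in sorted(set(ys)):
    q=xs[ys==y];print(y,q.min(),q.max(),(onplane(*ray('wrist',[[q.min()-.5,y],[q.max()+.5,y]],o),T,.018)*1000).round(1)[:,:2].ravel())
```

```text
plate [[ -5.  -46.5  26. ]
 [ -5.4  56.   26. ]
 [142.1 -48.6  26. ]
 [142.3  55.8  26. ]]
frame [[ 82.5 -26.3  40. ]
 [ 82.2  35.1  40. ]
 [138.1  36.1  40. ]
 [138.4 -26.6  40. ]]
key L,R,top [[ 27.2 -11.4  26. ]
 [ 27.1  20.2  26. ]
 [ 11.8   4.1  26. ]] slot [[70.3  4.4 26. ]
 [54.8 -3.7 26. ]
 [54.7 13.4 26. ]]
rails in L,R [[-18.6 -67.9  29. ]
 [-19.1  64.6  29. ]
 [ 83.5 -65.3  29. ]
 [ 83.   63.1  29. ]]
54 239 248 [ -9.2 -12.5  -9.2  -4.3]
55 237 250 [ -8.4 -14.1  -8.4  -2.6]
56 236 252 [ -7.6 -15.   -7.7  -1. ]
57 236 252 [ -6.9 -15.   -6.9  -1. ]
81 249 253 [12.1 -4.3 12.1 -0.1]
82 248 254 [12.9 -5.1 12.9  0.7]
83 247 253 [13.7 -6.  13.7 -0.1]
84 246 251 [14.5 -6.8 14.5 -1.8]
85 245 250 [15.3 -7.7 15.3 -2.6]
86 245 245 [16.1 -7.7 16.1 -6.8]
```

Run:
```python
from h import *
v=np.load('w1.npy');o={'tool_pos':v[:3],'orientation':v[3:]}
S=lambda p,z:(onplane(*ray('wrist',(np.array(p,float)+.5)/1.5-.5,o),T,z/1000)*1000)
for s in(0,4,6,8,10):
    p=S([[294,88],[485,88],[302,341],[470,342]],26+s);f=S([[333,253],[443,253],[441,345],[335,345]],40+s)
    st=S([[365.5,80.5]],18+s)
    print(s,'L',p[2:,0].mean()-p[:2,0].mean(),'W',p[1,1]-p[0,1],p[3,1]-p[2,1],'F',f[1,1]-f[0,1],f[2,0]-f[1,0],'cent',f.mean(0)[:2],'pl origin x',(p[:2,0].mean()+62+p[2:,0].mean()-80)/2,'y',p[:,1].mean(),'studedge',st[0,:2])
    q=S([[251,60],[504,60],[268,250],[489,250]],29+s);print('rail mid',(q[0,1]+q[1,1])/2,(q[2,1]+q[3,1])/2)
```

```text
0 L 147.4245571162545 W 102.44460058393051 104.38703820875511 F 61.42855118251366 55.89150067619427 cent [110.29509726   4.55269188] pl origin x 59.47437193111733 y 4.18566861724654 studedge [-9.58904928 -8.37081018]
rail mid -1.6703279719843422 -1.0730222218265943
4 L 145.3462329165682 W 101.00038330639183 102.91543733108212 F 60.51761247628485 55.06267221882291 cent [108.91392094   4.51673182] pl origin x 58.75091431218833 y 4.156657008005654 studedge [-9.22234367 -8.22686482]
rail mid -1.6162122366625482 -1.0274170138271899
6 L 144.3070708167251 W 100.2782746676225 102.17963689224561 F 60.06214312317042 54.64825799013725 cent [108.22333278   4.4987518 ] pl origin x 58.389185502723805 y 4.142151203385202 studedge [-9.03899087 -8.15489215]
rail mid -1.5891543690016512 -1.0046144098274752
8 L 143.26790871688192 W 99.55616602885317 101.4438364534091 F 59.60667377005599 54.23384376145158 cent [107.53274462   4.48077177] pl origin x 58.02745669325925 y 4.1276453987647574 studedge [-8.85563806 -8.08291947]
rail mid -1.5620965013407329 -0.9818118058277641
10 L 142.22874661703875 W 98.83405739008384 100.70803601457263 F 59.1512044169416 53.81942953276594 cent [106.84215646   4.46279174] pl origin x 57.665727883794716 y 4.1131395941442985 studedge [-8.67228526 -8.01094679]
rail mid -1.535038633679843 -0.9590092018280671
```

Run:
```python
from h import *
T[:3,3]+=T[:3,:3]@[.004,-.0013,.006];np.save('T.npy',T)
here();goal([104.3,5.8,32],0)
```

```text
t 2.1 stand tcp [ 94.1   2.8 143.5] rot [-0.03  0.23  0.1 ] F stand [-0.6 -0.3  0. ] open 0.0006033573762372511 0.0
goal world [ 0.6222 -0.0396  0.1205] dpos [-10.6   3.1 111.4] rot [-0.03 -0.23  0.1 ]
```

Emit:
apply_moves(deltas=[{"fingers": 0,"delta_pos": [-5,2,30],"angular": [0,-0.2,0.1]},{"fingers": 0,"delta_pos": [-10.5,3,60],"angular": [0,-0.2,0.1]},{"fingers": 0,"delta_pos": [-10.5,3,75],"angular": [0,-0.2,0.1]},{"fingers": 0,"delta_pos": [-10.5,3,85],"angular": [0,-0.2,0.1]},{"fingers": 0,"delta_pos": [-10.5,3,85],"angular": [0,-0.2,0.1]}])

```text
clock: 2.6
tool_pos: [0.6151, -0.0401, 0.1454]
orientation: [-180.0, 14.9, 172.6]
force: [-0.4, -0.4, 0.3]
opening: 0.0003
gripper_force: 0.0
```

```bash
python3 -c "
from h import *
here();im=ctrl.snapshot('wrist');cv2.imwrite('pics/w2.png',cv2.resize(im[:,:,::-1],None,fx=1.5,fy=1.5))"
```

```text
t 2.6 stand tcp [104.    4.5  58. ] rot [-0.08  0.07 -0.11] F stand [-0.3 -0.5  0.4] open 0.0002719101532537092 0.0
```

View pics/w2.png

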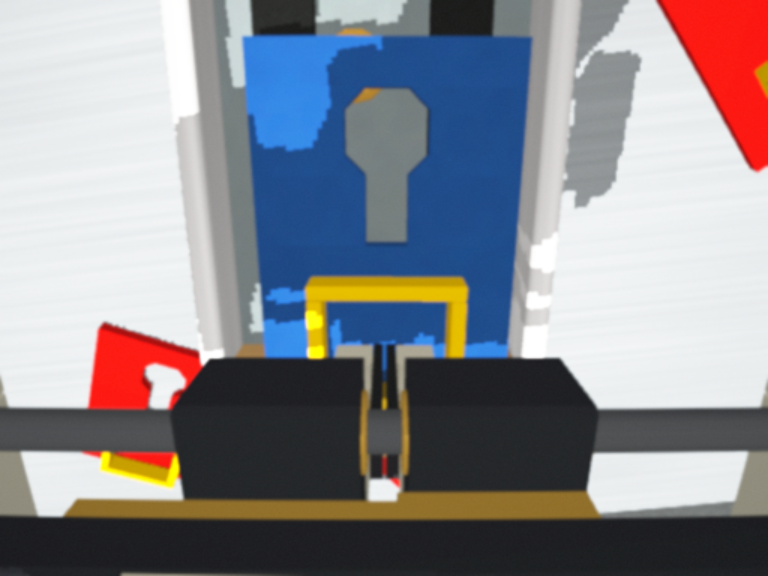

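Fingertips (335–433 wide, centre 384) line up with the frame's inner walls (327–447). The stud edge at (355,33) is about 11–12 mm to -y of the keyhole (387,135). I descend into the frame.

Emit:
apply_moves(deltas=[{"fingers": 0,"delta_pos": [0,1.2,10],"angular": [0,0,0]},{"fingers": 0,"delta_pos": [0,1.2,20],"angular": [0,0,0]},{"fingers": 0,"delta_pos": [0,1.2,24],"angular": [0,0,0]},{"fingers": 0,"delta_pos": [0,1.2,26],"angular": [0,0,0]},{"fingers": 0,"delta_pos": [0,1.2,26],"angular": [0,0,0]}])

```text
clock: 3.15
tool_pos: [0.6227, -0.0386, 0.121]
orientation: [-180.0, 15.0, 172.7]
force: [0.4, -0.8, -0.8]
opening: 0.0006
gripper_force: 0.0
```

```bash
python3 -c "
from h import *
here()"
```

```text
t 3.15 stand tcp [104.8   6.9  32.5] rot [-0.03 -0.01 -0.04] F stand [ 0.3 -0.7 -0.9] open 0.0005536889510468548 0.0
```

Emit:
apply_moves(deltas=[{"fingers": 0,"delta_pos": [0,-0.5,2],"angular": [0,0,0]},{"fingers": 0,"delta_pos": [0,-0.5,4],"angular": [0,0,0]},{"fingers": 0,"delta_pos": [0,-0.5,4],"angular": [0,0,0]}])

```text
clock: 3.45
tool_pos: [0.6239, -0.0392, 0.1185]
orientation: [180.0, 15.1, 172.7]
force: [-6.1, 1.7, 8.1]
opening: 0.0005
gripper_force: 4.6
```

```bash
python3 -c "
from h import *
here()"
```

```text
t 3.45 stand tcp [105.3   6.5  29.7] rot [-0.01 -0.09 -0.03] F stand [-4.   0.9  9.5] open 0.00047470151423848736 4.602739914334961
```

Emit:
apply_moves(deltas=[{"fingers": 5,"delta_pos": [0,0,-1.5],"angular": [0,0,0]},{"fingers": 12,"delta_pos": [0,0,-1.5],"angular": [0,0,0]},{"fingers": 12,"delta_pos": [0,0,-1.5],"angular": [0,0,0]},{"fingers": 12,"delta_pos": [0,0,-1.5],"angular": [0,0,0]}])

```text
clock: 3.85
tool_pos: [0.6233, -0.0392, 0.1188]
orientation: [-180.0, 15.0, 172.7]
force: [-1.0, 0.1, 0.8]
opening: 0.012
gripper_force: 0.0
```

```bash
python3 -c "
from h import *
T[:3,3]+=T[:3,:3]@[0,0,.004];np.save('T.npy',T)
here()"
```

```text
t 3.85 stand tcp [104.9   6.4  26.1] rot [-0.02 -0.03 -0.05] F stand [-0.7  0.   1. ] open 0.01200197437848349 0.0
```

Emit:
apply_moves(deltas=[{"fingers": 20,"delta_pos": [0,0,0],"angular": [0,0,0]},{"fingers": 30,"delta_pos": [0,0,0],"angular": [0,0,0]},{"fingers": 30,"delta_pos": [0,0,0],"angular": [0,0,0]},{"fingers": 30,"delta_pos": [0,0,0],"angular": [0,0,0]}])

```text
clock: 4.25
tool_pos: [0.6231, -0.0394, 0.1188]
orientation: [-180.0, 15.0, 172.7]
force: [-1.0, -2.0, -0.4]
opening: 0.0171
gripper_force: 30.0
```

```bash
python3 -c "
from h import *
here()"
```

```text
t 4.25 stand tcp [104.7   6.1  26.2] rot [-0.03 -0.01 -0.05] F stand [-0.8 -2.1 -0.2] open 0.017119290448668428 30.00028135254979
```

Emit:
apply_moves(deltas=[{"fingers": 30,"delta_pos": [3,-2,0],"angular": [0,0,0]},{"fingers": 30,"delta_pos": [6,-5,0],"angular": [0,0,0]},{"fingers": 30,"delta_pos": [10,-8,0],"angular": [0,0,0]},{"fingers": 30,"delta_pos": [14,-10,0],"angular": [0,0,0]},{"fingers": 30,"delta_pos": [18,-12.5,0],"angular": [0,0,0]},{"fingers": 30,"delta_pos": [20,-12.5,0],"angular": [0,0,0]},{"fingers": 30,"delta_pos": [20,-12.5,0],"angular": [0,0,0]}])

```text
clock: 4.95
tool_pos: [0.6019, -0.0493, 0.1134]
orientation: [-180.0, 15.0, 172.7]
force: [0.5, 0.3, -3.4]
opening: 0.0168
gripper_force: 30.0
```

```bash
python3 -c "
from h import *
here();im=ctrl.snapshot('wrist');cv2.imwrite('pics/w3.png',cv2.resize(im[:250,100:420,::-1],None,fx=2.4,fy=2.4,interpolation=2))"
```

```text
t 4.95 stand tcp [84.2 -6.4 26.1] rot [-0.03  0.01 -0.05] F stand [-0.5  0.4 -3.4] open 0.016821945673546276 30.004059188067913
```

View pics/w3.png

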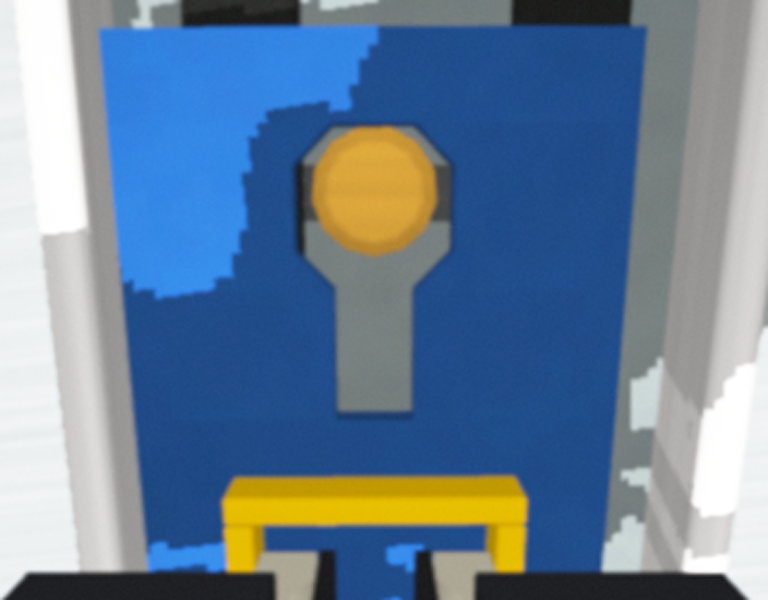

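The stud head at (375,191) shows whole inside the keyhole (centre about (375,200)). It is centred sideways, with about 2 mm still to go down the slope. Moving that, then lowering.

Emit:
apply_moves(deltas=[{"fingers": 30,"delta_pos": [2,0,0],"angular": [0,0,0]},{"fingers": 30,"delta_pos": [2.2,0,2],"angular": [0,0,0]},{"fingers": 30,"delta_pos": [2.2,0,4],"angular": [0,0,0]},{"fingers": 30,"delta_pos": [2.2,0,6],"angular": [0,0,0]},{"fingers": 30,"delta_pos": [2.2,0,6],"angular": [0,0,0]}])

```text
clock: 5.5
tool_pos: [0.602, -0.0491, 0.1069]
orientation: [-180.0, 15.0, 172.7]
force: [-0.8, 0.2, -5.1]
opening: 0.0169
gripper_force: 30.0
```

```bash
python3 -c "
from h import *
here()"
```

```text
t 5.5 stand tcp [82.5 -6.2 19.8] rot [-0.03 -0.   -0.05] F stand [-2.1  0.1 -4.7] open 0.016904536594324258 30.004143118858337
```

Emit:
apply_moves(deltas=[{"fingers": 30,"delta_pos": [0,0,2],"angular": [0,0,0]},{"fingers": 30,"delta_pos": [0,0,4],"angular": [0,0,0]},{"fingers": 30,"delta_pos": [0,0,6],"angular": [0,0,0]},{"fingers": 30,"delta_pos": [0,0,6],"angular": [0,0,0]}])

```text
clock: 5.9
tool_pos: [0.6037, -0.0493, 0.1016]
orientation: [-180.0, 15.0, 172.7]
force: [0.5, 1.0, -3.3]
opening: 0.0169
gripper_force: 30.0
```

```bash
python3 -c "
from h import *
here()"
```

```text
t 5.9 stand tcp [82.8 -6.1 14.2] rot [-0.02 -0.04 -0.04] F stand [-0.5  1.1 -3.3] open 0.016907229699415504 30.00548455864191
```

Emit:
apply_moves(deltas=[{"fingers": 30,"delta_pos": [0,0,1],"angular": [0,0,0]},{"fingers": 30,"delta_pos": [0,0,2],"angular": [0,0,0]},{"fingers": 30,"delta_pos": [0,0,3],"angular": [0,0,0]},{"fingers": 30,"delta_pos": [0,0,3],"angular": [0,0,0]}])

```text
clock: 6.3
tool_pos: [0.6045, -0.0494, 0.0989]
orientation: [-180.0, 15.1, 172.7]
force: [-3.9, 1.2, 3.7]
opening: 0.017
gripper_force: 30.0
```

```bash
python3 -c "
from h import *
here()"
```

```text
t 6.3 stand tcp [82.9 -6.1 11.4] rot [-0.01 -0.06 -0.04] F stand [-2.9  0.7  4.6] open 0.016981030729238986 30.006702281534672
```

Emit:
apply_moves(deltas=[{"fingers": 30,"delta_pos": [0,0,1.5],"angular": [0,0,0]},{"fingers": 30,"delta_pos": [0,0,3],"angular": [0,0,0]},{"fingers": 30,"delta_pos": [0,0,4],"angular": [0,0,0]},{"fingers": 30,"delta_pos": [0,0,4],"angular": [0,0,0]}])

```text
clock: 6.7
tool_pos: [0.6054, -0.0495, 0.0957]
orientation: [-180.0, 15.1, 172.7]
force: [-10.1, 2.2, 14.0]
opening: 0.0164
gripper_force: 30.0
```

```bash
python3 -c "
from h import *
here()"
```

```text
t 6.7 stand tcp [82.9 -6.1  8.1] rot [-0.01 -0.07 -0.04] F stand [-6.3  0.9 16.2] open 0.016389853128157637 30.009754803031683
```

Emit:
apply_moves(deltas=[{"fingers": 30,"delta_pos": [2,0,0],"angular": [0,0,0]},{"fingers": 30,"delta_pos": [4,0,0],"angular": [0,0,0]},{"fingers": 30,"delta_pos": [6,0,0],"angular": [0,0,0]},{"fingers": 30,"delta_pos": [8,0,0],"angular": [0,0,0]},{"fingers": 30,"delta_pos": [8,0,0],"angular": [0,0,0]}])

```text
clock: 7.2
tool_pos: [0.6008, -0.0476, 0.095]
orientation: [179.9, 15.4, 172.8]
force: [0.7, 0.3, 7.2]
opening: 0.0165
gripper_force: 30.0
```

```bash
python3 -c "
from h import *
here()"
```

```text
t 7.2 stand tcp [78.2 -4.8  8.6] rot [ 0.11 -0.38  0.02] F stand [2.5 0.4 6.8] open 0.016534653744346987 30.004035886377096
```

```bash
python3 -c "
from h import *
im=ctrl.snapshot('wrist');here();print(ctrl.get_obs()['joint_pos']);cv2.imwrite('pics/w4.png',cv2.resize(im[:250,100:420,::-1],None,fx=2.4,fy=2.4,interpolation=2))"
```

```text
t 7.25 stand tcp [78.1 -4.9  8.6] rot [ 0.11 -0.37  0.02] F stand [2.8 0.4 6.5] open 0.016558453173135056 30.004256051033735
[  17.63260044   12.85415502  -37.32851103   14.25179481  -26.48280065
 -126.88064714]
```

View pics/w4.png

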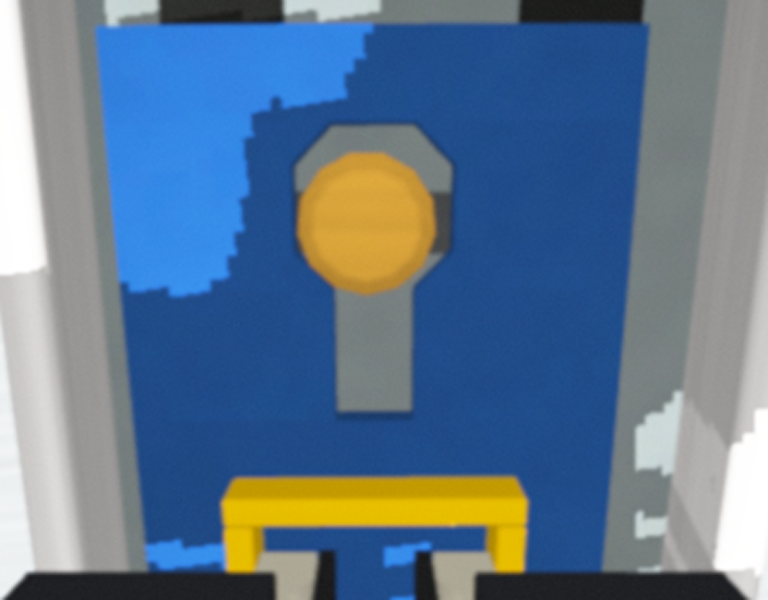

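The plate is down around the head (head (367,222), keyhole centre (374,200)). The arm lagged and drifted about 1.3 mm to +y, so I correct that and push on.

Emit:
apply_moves(deltas=[{"fingers": 30,"delta_pos": [0,-1,0.5],"angular": [0,0,0]},{"fingers": 30,"delta_pos": [0,-1.3,1],"angular": [0,0,0]},{"fingers": 30,"delta_pos": [0,-1.3,1],"angular": [0,0,0]}])

```text
clock: 7.55
tool_pos: [0.6009, -0.048, 0.0945]
orientation: [179.8, 15.4, 172.8]
force: [-5.4, 8.3, 14.7]
opening: 0.0164
gripper_force: 30.0
```

```bash
python3 -c "
from h import *
here();print(ctrl.get_obs()['joint_pos'],ctrl.get_obs()['qvel'])"
```

```text
t 7.55 stand tcp [78.2 -5.2  8.1] rot [ 0.17 -0.4   0.03] F stand [-2.4  7.5 15.9] open 0.016444092791017873 30.01245640218258
[  17.55833168   12.88981618  -37.34584303   14.18194754  -26.35658802
 -126.74460896] [ 0.09843362 -0.06929305 -0.11125621  0.03284792  0.07475861 -0.11604523]
```

Emit:
apply_moves(deltas=[{"fingers": 30,"delta_pos": [1,0,-0.5],"angular": [0,0,0]},{"fingers": 30,"delta_pos": [2,0,-0.5],"angular": [0,0,0]},{"fingers": 30,"delta_pos": [3,0,-0.5],"angular": [0,0,0]},{"fingers": 30,"delta_pos": [4,0,-0.5],"angular": [0,0,0]},{"fingers": 30,"delta_pos": [4,0,-0.5],"angular": [0,0,0]}])

```text
clock: 8.05
tool_pos: [0.5976, -0.0481, 0.0938]
orientation: [179.9, 15.4, 172.8]
force: [2.0, 1.0, 7.6]
opening: 0.0168
gripper_force: 30.0
```

```bash
python3 -c "
from h import *
here()"
```

```text
t 8.05 stand tcp [74.8 -5.7  8.3] rot [ 0.14 -0.43  0.04] F stand [3.7 1.3 6.8] open 0.016810014220122887 29.999613761901855
```

Emit:
apply_moves(deltas=[{"fingers": 30,"delta_pos": [2,0,0.4],"angular": [0,0,0]},{"fingers": 30,"delta_pos": [4,0,0.4],"angular": [0,0,0]},{"fingers": 30,"delta_pos": [6,0,0.4],"angular": [0,0,0]},{"fingers": 30,"delta_pos": [8,0,0.4],"angular": [0,0,0]},{"fingers": 30,"delta_pos": [8,0,0.4],"angular": [0,0,0]}])

```text
clock: 8.55
tool_pos: [0.5902, -0.0471, 0.0916]
orientation: [179.9, 15.5, 172.8]
force: [2.5, 0.6, 9.9]
opening: 0.0167
gripper_force: 30.0
```

```bash
python3 -c "
from h import *
here();im=ctrl.snapshot('wrist');cv2.imwrite('pics/w5.png',cv2.resize(im[:250,100:420,::-1],None,fx=2.4,fy=2.4,interpolation=2))"
```

```text
t 8.55 stand tcp [67.  -5.7  8.1] rot [ 0.15 -0.45  0.05] F stand [4.9 0.9 8.9] open 0.016716658879233712 30.001537911593914
```

View pics/w5.png

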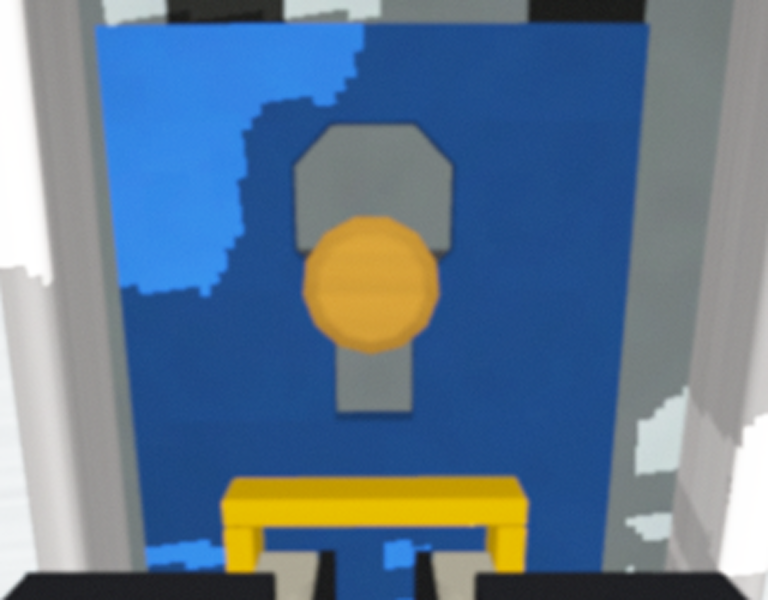

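The head (371,285) now covers the slot, so the plate is underneath it. About 20 mm is left to the slot end (374,412).

Emit:
apply_moves(deltas=[{"fingers": 30,"delta_pos": [2,0,0],"angular": [0,0,0]},{"fingers": 30,"delta_pos": [4,0,0],"angular": [0,0,0]},{"fingers": 30,"delta_pos": [6,0,0],"angular": [0,0,0]},{"fingers": 30,"delta_pos": [8,0,0],"angular": [0,0,0]},{"fingers": 30,"delta_pos": [10,0,0],"angular": [0,0,0]},{"fingers": 30,"delta_pos": [12,0,0],"angular": [0,0,0]},{"fingers": 30,"delta_pos": [14,0,0],"angular": [0,0,0]},{"fingers": 30,"delta_pos": [16,0,0],"angular": [0,0,0]},{"fingers": 30,"delta_pos": [16,0,0],"angular": [0,0,0]}])

```text
clock: 9.5
tool_pos: [0.575, -0.0449, 0.0875]
orientation: [179.8, 15.5, 172.8]
force: [1.6, 0.8, 11.1]
opening: 0.0169
gripper_force: 30.0
```

```bash
python3 -c "
from h import *
here()"
```

```text
t 9.5 stand tcp [51.1 -5.4  8.1] rot [ 0.17 -0.46  0.06] F stand [ 4.3  1.  10.3] open 0.016923387591047057 29.9951583892107
```

Emit:
apply_moves(deltas=[{"fingers": 30,"delta_pos": [1,0,0],"angular": [0,0,0]},{"fingers": 30,"delta_pos": [2,0,0],"angular": [0,0,0]},{"fingers": 30,"delta_pos": [3,0,0],"angular": [0,0,0]},{"fingers": 30,"delta_pos": [4,0,0],"angular": [0,0,0]},{"fingers": 30,"delta_pos": [5,0,0],"angular": [0,0,0]},{"fingers": 30,"delta_pos": [5,0,0],"angular": [0,0,0]}])

```text
clock: 10.1
tool_pos: [0.5704, -0.0443, 0.0862]
orientation: [179.8, 15.5, 172.8]
force: [2.9, -0.4, 10.6]
opening: 0.0165
gripper_force: 30.0
```

```bash
python3 -c "
from h import *
here()"
```

```text
t 10.1 stand tcp [46.4 -5.3  8.1] rot [ 0.18 -0.47  0.06] F stand [ 5.6 -0.1  9.5] open 0.016458399548011475 29.99274792149663
```

Emit:
apply_moves(deltas=[{"fingers": 30,"delta_pos": [1,0,0],"angular": [0,0,0]},{"fingers": 30,"delta_pos": [2,0,0],"angular": [0,0,0]},{"fingers": 30,"delta_pos": [2.5,0,0],"angular": [0,0,0]},{"fingers": 30,"delta_pos": [2.5,0,0],"angular": [0,0,0]}])

```text
clock: 10.5
tool_pos: [0.5689, -0.0439, 0.0859]
orientation: [179.8, 15.5, 172.8]
force: [6.3, -3.1, 6.8]
opening: 0.0165
gripper_force: 30.0
```

```bash
python3 -c "
from h import *
here();im=ctrl.snapshot('wrist');cv2.imwrite('pics/w6.png',cv2.resize(im[:250,100:420,::-1],None,fx=2.4,fy=2.4,interpolation=2))"
```

```text
t 10.5 stand tcp [44.8 -5.2  8.2] rot [ 0.2  -0.54  0.07] F stand [ 8.2 -2.3  4.9] open 0.01651104383553614 29.98530766926706
```

View pics/w6.png

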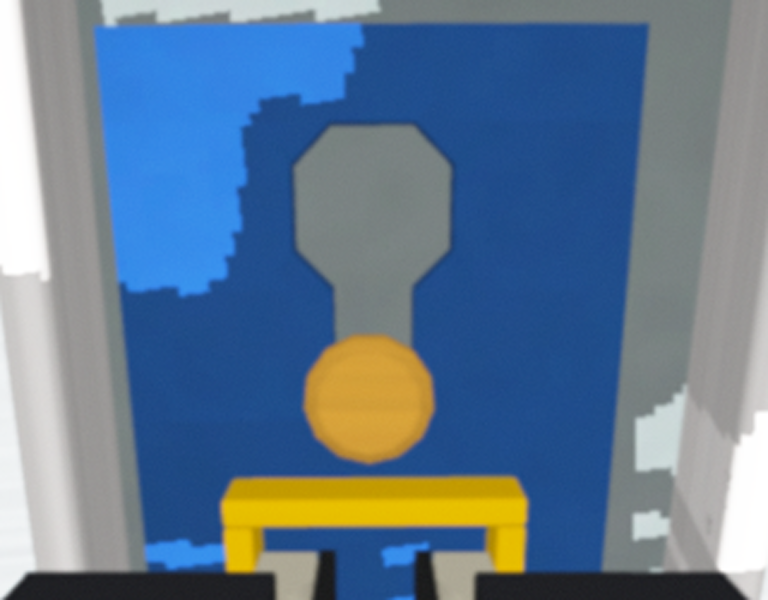

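The head (369,399) sits at the hidden slot end (about 412) and the push force is rising. One more short push will confirm the stop.

Emit:
apply_moves(deltas=[{"fingers": 30,"delta_pos": [1,0,0],"angular": [0,0,0]},{"fingers": 30,"delta_pos": [2,0,0.3],"angular": [0,0,0]},{"fingers": 30,"delta_pos": [2,0,0.3],"angular": [0,0,0]}])

```text
clock: 10.85
tool_pos: [0.5686, -0.0436, 0.0859]
orientation: [179.8, 15.7, 172.8]
force: [13.9, -6.7, 5.4]
opening: 0.0167
gripper_force: 30.0
```

```bash
python3 -c "
from h import *
here()"
```

```text
t 10.85 stand tcp [44.5 -4.9  8.2] rot [ 0.23 -0.67  0.09] F stand [15.5 -4.9  1.4] open 0.0167146140605319 29.967914829030633
```

The plate is home: a firm stop with 15 N along the slope. I relax, release and lift out.

Emit:
apply_moves(deltas=[{"fingers": 30,"delta_pos": [-1.5,0,-0.3],"angular": [0,0,0]},{"fingers": 12,"delta_pos": [-1.5,0,-0.3],"angular": [0,0,0]},{"fingers": 10,"delta_pos": [-1.5,0,-0.3],"angular": [0,0,0]},{"fingers": 8,"delta_pos": [-2,0,-0.3],"angular": [0,0,0]},{"fingers": 8,"delta_pos": [-2,0,-3],"angular": [0,0,0]},{"fingers": 8,"delta_pos": [-2,0,-8],"angular": [0,0,0]},{"fingers": 8,"delta_pos": [-2,0,-20],"angular": [0,0,0]},{"fingers": 8,"delta_pos": [-2,0,-45],"angular": [0,0,0]},{"fingers": 8,"delta_pos": [-2,0,-80],"angular": [0,0,0]},{"fingers": 8,"delta_pos": [-2,0,-100],"angular": [0,0,0]}])

```text
clock: 11.85
tool_pos: [0.5382, -0.0418, 0.1812]
orientation: [179.9, 15.1, 172.7]
force: [0.6, -0.2, 0.2]
opening: 0.0081
gripper_force: 0.0
```

```bash
python3 -c "
from h import *
here();im=ctrl.snapshot('wrist');cv2.imwrite('pics/w7.png',cv2.resize(im[:,:,::-1],None,fx=1.5,fy=1.5))"
```

```text
t 11.85 stand tcp [ 39.8  -7.  108.2] rot [ 0.05 -0.13 -0.03] F stand [ 0.7 -0.1  0. ] open 0.00807808716139796 0.0
```

View pics/w7.png

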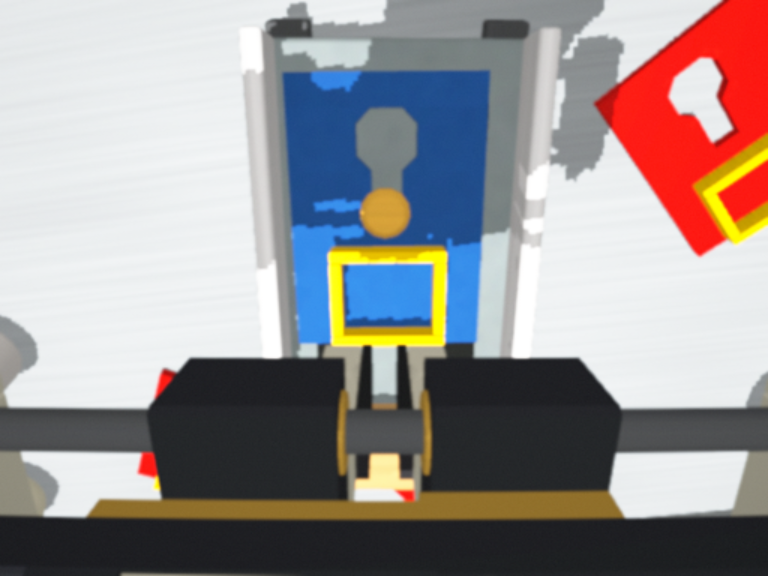

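Released. The head (385,213) sits at the slot's end, and the plate's lower edge is at row 72. I check that distance (about 68 mm when home), then hand in.

Run:
```python
from h import *
o=ctrl.get_obs()
S=lambda p,z:(onplane(*ray('wrist',(np.array(p,float)+.5)/1.5-.5,o),T,z/1000)*1000).round(1)
print(S([[285,72],[490,71]],10),S([[385,213]],18),S([[388,247],[388,345]],24))
```

```text
[[-66.5 -54.7  10. ]
 [-67.   45.3  10. ]] [[ 1.4 -5.9 18. ]] [[17.8 -4.3 24. ]
 [72.4 -4.2 24. ]]
```

```bash
python3 -c "
from plant import ctrl
print(ctrl.close_job())"
```

```text
the job is handed in; nothing more can be done
None
```

The blue plate is pushed home and locked under the stud head (plate x measured at about -6 mm), the gripper is clear of it, the bystanders were not touched, and the job was handed in at about 12 s; no verdict was shown.

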